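Load a sample cell and shut the forage analyser

TASK

Load the forage analyser for a reading: pick up the flat sample cell by its rib and set it down flat (do not drop it) on the analyser's sloping stage, window side down, so that it lies in the low corner, long side against the long stop and short end against the short stop. Then swing the lid down without slamming it and press it until it snaps past its catch and is fully shut. Leave the bottle, the jar and the tube rack standing where they are.

Things in the scene. Friction and masses are not known exactly. Their poses are not given: they have to be found in the camera images.
- analyser: Bench analyser, white housing 290 mm deep (x) by 250 wide (y) by 105 high, fixed. Origin: middle of its underside. x points from its front (sloping panel with dark display, facing the robot) to its back, y to its left, z up. In its flat top (rim 105 mm up) is an open well, x -50 to 95, y -65 to 70 mm, that holds the sloping stage.
- stage_corner (a point): Low corner of the sloping stage, on the plate where the two stops' inner faces meet; analyser x -36, y -52, z 26 mm. Axes of the plate: x uphill along the long stop (100 mm, right edge), y uphill along the short stop (62 mm, front edge), z its normal. Plate reaches x 122, y 105 mm; stops 20 mm high. Rises 17 degrees along each axis; slippery (friction 0.12): a cell let go slides into the corner.
- stage_seat (a point): Where the cell's origin lies when the cell is home: on the plate at x 45, y 31 mm of stage_corner, same axes; the middle of the dark round reading window. A cell at home lies with its x axis along this x axis, either way round. Let go level instead of parallel to the plate, it can hang up with its end on a stop.
- cell: Sample cell: closed flat aluminium cassette 90 mm (its x) by 62 mm (its y) by 20 mm, with a black grip rib in the middle of its back, 44 mm (x) by 14 mm (y) and 20 mm tall (top 40 mm above the underside). Origin: middle of its underside; z up. About 0.22 kg. It lies flat on the bench, rib up, window face down; the same either way round.
- lid (a joint): Lid angle, hinge along the left rim: 0 = fully shut, grows as it opens (1.57 upright, 1.95 leaning left at its stop). A stiff damped hinge (0.32 N m) holds it anywhere. Let down without pressing it rests on a spring roller catch at about 0.07, its edge 12 mm too high; about 10 N down near its free edge snaps it past the catch to 0, where it is held.
- lid_hinge (a point): Middle of the lid's hinge axis, fixed to the analyser (x 22.5, y 85, z 107 mm), with the analyser's axes; the axis runs along x. The shut lid is a plate 170 mm along x, 12 mm thick, underside level with the axis, reaching 165 mm from it to the right (-y); its outer face lies 12 mm off the plane through the axis.
- lid_tab (a point): Middle of the upper (outer) face of the finger tab on the lid's free edge; moves with the lid. Tab 70 mm along x, 7 mm thick, its end 183 mm from the hinge axis (this point 174 mm). When the lid is shut its z axis is up and it stands 117 mm above the bench.
- bottle: Bystander: brown glass bottle with black cap, 62 mm across, 125 mm high; origin under its middle.
- jar: Bystander: white plastic jar, 80 mm across, 85 mm high; origin under its middle.
- rack: Bystander: white wire test tube rack with three glass tubes, 114 by 104 mm, 151 mm high with the tubes; origin under its middle.
Not all that is in view belongs to the job. What is shaped like the cell but purple is not meant.

How it is judged (in metres and radians):
On the way, in this order (a step that is already met when the one before it is completed fails the run):
1. the cell lies flat in the low corner of the stage against both stops, let go (distance between cell and stage_seat below 0.005 m and angle between the x axis of cell and the x axis of stage_seat, either way round below 0.06 rad and angle between the z axis of cell and the z axis of stage_seat, either way round below 0.06 rad and contact force between cell and the fingers below 0.05 N), for 0.2 s.
2. the lid is fully shut past its catch (value of joint lid below 0.02 rad), for 0.2 s.
At the end, for the whole second after the job is handed in: The lid is fully shut past its catch (under 0.02 rad open), and under it the cell lies at rest in the low corner of the stage: its origin within 5 mm of stage_seat, its x axis along the long stop (either way round) and its underside flat on the plate, both within 0.06 rad (value of joint lid below 0.02 rad and distance between cell and stage_seat below 0.005 m and angle between the x axis of cell and the x axis of stage_seat, either way round below 0.06 rad and angle between the z axis of cell and the z axis of stage_seat, either way round below 0.06 rad and linear speed of cell below 0.02 m/s); the robot touches nothing.
It fails at once if the cell is dropped (falls freely faster than 0.6 m/s, about 20 mm) (contact force between cell and anything else below 0.02 N and linear speed of cell above 0.6 m/s).
It fails at once if the lid is slammed (still swinging shut faster than 3 rad/s in its last stretch, between 0.4 and 0.1 rad open) (value of joint lid between 0.1 and 0.4 rad and velocity of joint lid below -3 rad/s).
It fails at once if the bottle, jar or rack is pushed more than 30 mm or tipped (distance of any of bottle, jar, rack from where it was at the start of the episode above 0.03 m or angle between any of bottle, jar, rack's own z axis and vertical above 0.3 rad).
It also fails if it takes over 64 s, if anything falls off the work surface, if the arm or the gripper's body presses on something with over 40 N, if the wrist force passes 120 N, or if a joint passes its speed limit or range.

ROBOT

A 6-joint arm with a two-finger parallel gripper is mounted at the origin on the work surface. World frame = base frame: x ahead of the robot, y to its left, z up, the work surface at z = 0. Lengths are in m, angles in degrees, forces in N, time in s.
With the tool pointing down it reaches from about 0.275 to 0.725 m from the base axis. Payload 5.6 kg.
Tool frame: the origin (TCP) lies between the finger pads; the fingertips stand 17 mm ahead of it and the grasp point (between the pads) lies 2 mm behind it; z points along the fingers, y is the direction in which the jaws open and shut (so a half turn about z gives the same grasp; the last joint's range is limited). The gripper opens to 85 mm and grips with 20 to 120 N. Pads are 22 mm wide; open, the fingers measure 114 mm over their backs; the gripper's body (76 mm by 85 mm) begins 54 mm behind the grasp point. The pads swing forward as they close: fully open they stand 13 mm farther back than shut.
Start: joints at [89.874, 14.616, 6.199, 0, -81.583, -16.306], TCP at [0.156, 0.528, 0.248] pointing down, gripper open.
Joint ranges: [-168.99, 168.99], [-69.2, 112.95], [-62.41, 85.93], [-164.36, 98.24], [-168.68, -3.75], [-174.98, 174.98]. Speed limits (degrees/s): [147.25, 147.25, 180, 180, 180, 180].

INTERFACE

Orientations are given as a 3x3 rotation matrix whose columns are the frame's x, y, z axes.
In Python, from plant import bot gives the robot as it stands. The module is installed in compiled form; this text tells all that it offers.
- The arm moves only by the tool servo_tool, never from a script. Its argument "increments" is a list of rows, each a list of 3 entries, a list of its own where there are three numbers: the opening, from 0 (shut) to 1 (fully open), then the shift along the tool's x, y, z in mm, then the turn about the tool's z in units of 6 degrees (1.0 is 6 degrees). In form: [[fingers, [x, y, z], turn], ...]. A call has 1 to 5 rows; each row is the pose to reach, as a shift and turn from the pose commanded when the call began, along the tool's axes at that moment; what a row does not reach only later rows make up. A row lasts 1/12 s, in which the tool goes at most 41.7 mm and 7.16 degrees, less where a joint would pass 70% of its speed; a pose out of reach is approached as far as the arm can. A call with a gripper value outside its range is refused whole. The fingers move at their own pace and stop on an object; the grip force is fixed at half the most. Time passes only in rows, so rows that repeat a pose let the fingers close. It gives the time, the measured TCP pose, the force and the opening at its end, in the units of the state.
- bot.observe(): the state, without advancing time (a new reading comes with each control period).
- bot.snapshot(name): name is "scene" or "top" or "wrist"; returns a dict with "image" (420x560x3 uint8, red, green, blue), "vertical_fov" (degrees; the focal length in pixels is half the picture's height over the tangent of half this angle, whatever the lens; pixels are square), "cx", "cy" (the principal point, pixels), "R" (3x3) and "t" (3): a world point X has camera coordinates R X + t. Camera axes: x right, y down, z forward; pixel columns grow to the right and rows downward; lengths in m; the calibration is good to about 2 mm. The wrist camera is an equidistant fisheye: a pixel r from the principal point sees the ray r / f radians off the axis. A picture is of the moment at which its call begins. There is no depth.
- bot.job_done(): hands the job in, once; it reports no verdict.
The state is a dict: "time_s": time; "joints": joint angles; "qvel": joint speeds; "tau": joint torques, N m; "tcp_pos": TCP position; "eef_rot": TCP orientation; "wrist_force": force on the tool from outside, world axes, zero at the start; "moment": the same for the moment, N m; "gripper_width": opening from 0.0 (shut) to 1.0 (fully open).
Only numpy, scipy, OpenCV 4.12 (cv2) and the standard library are available. Lean on these libraries where they do the work, as an engineer would, in place of code of your own. Each camera call takes 0.05 s, during which the arm holds its last target.

## Working session

There is one attempt and no reset: what is moved stays moved. The work goes in short steps, Python scripts to look and compute and a tool call to move; the robot and the scene stay as the last step left them, time stands still between calls to the robot, and variables do not carry over. Pictures are saved under pics/ and viewed, and the job is handed in when it is done.

Besides the shell and the picture viewer there is one more tool, called after "Emit:" as name([rows], argument=value, ...), one row to a line, values as JSON. servo_tool: Moves the arm, as the interface text tells. Its arguments: {"type":"object","properties":{"increments":{"type":"array"}},"required":["increments"]}

```bash
mkdir -p pics; python3 - <<'E'
from plant import bot
import cv2,numpy as np
s=bot.observe()
for k in s: print(k,np.round(s[k],4).tolist())
for n in ["scene","top","wrist"]:
    d=bot.snapshot(n)
    cv2.imwrite(f"pics/{n}0.png",d["image"][:,:,::-1])
    np.savez(f"{n}0.npz",**d)
    print(n,d["vertical_fov"],d["cx"],d["cy"],np.round(d["R"],3).tolist(),np.round(d["t"],3).tolist())
E
```

```text
time_s 0.0
joints [89.8739, 14.6528, 6.1305, -0.0296, -81.5828, -16.3063]
qvel [0.0327, -0.0465, 0.008, 0.0381, -0.0016, -0.0394]
tau [-0.0001, -38.6625, 23.7944, 5.3649, -0.0061, 0.0]
tcp_pos [0.1554, 0.5271, 0.2474]
eef_rot [[0.9591, -0.283, -0.0005], [-0.283, -0.9591, -0.0018], [0.0, 0.0019, -1.0]]
wrist_force [0.278, -0.4718, -0.2762]
moment [-0.0037, -0.0295, 0.0555]
gripper_width 0.9964
scene 44.78021204313205 278.23305036936864 217.50166635221245 [[-0.505, 0.863, 0.003], [0.59, 0.348, -0.729], [-0.63, -0.366, -0.685]] [0.388, -0.244, 1.512]
top 51.36804817296336 281.8267710664127 207.05810170414762 [[-0.019, -0.999, -0.026], [-0.997, 0.021, -0.076], [0.077, 0.024, -0.997]] [-0.07, 0.613, 1.018]
wrist 65.70646984690485 279.2120903373186 208.10163286017615 [[-0.283, -0.959, 0.003], [-0.916, 0.271, 0.297], [-0.285, 0.081, -0.955]] [0.549, -0.039, 0.38]
```

View pics/scene0.png

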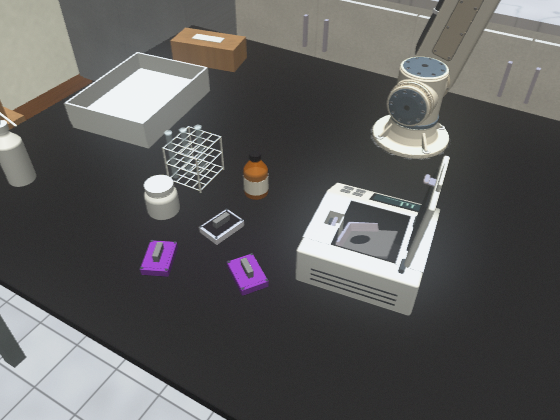

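View pics/top0.png

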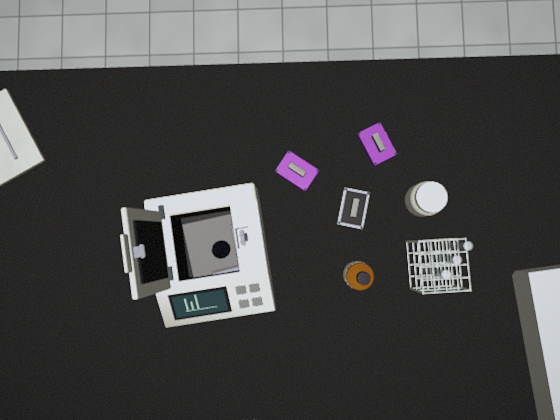

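View pics/wrist0.png

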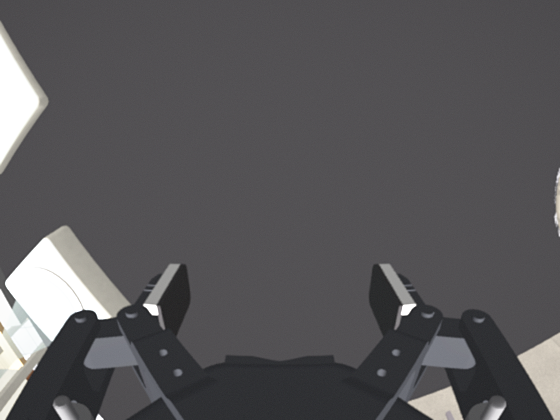

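Candidates for the cell: the silver one at top (353,208) / scene (222,226), and purple ones at top (297,171) and (378,144). The task says purple is not meant, so I choose the silver one. Next is a close crop to check it, plus crops for the analyser's corners.

```bash
cat > h.py <<'E'
import numpy as np,cv2
def ray(d,uv,fish=False):
    H=420; f=H/2/np.tan(np.radians(float(d["vertical_fov"]))/2)
    p=np.array([(uv[0]-d["cx"])/f,(uv[1]-d["cy"])/f])
    if fish:
        r=np.hypot(*p); v=np.array([*(p/r*np.sin(r)),np.cos(r)]) if r>1e-9 else np.array([0,0,1.])
    else: v=np.array([*p,1.])
    R=np.array(d["R"]);t=np.array(d["t"])
    return -R.T@t, R.T@v/np.linalg.norm(v)
def onz(d,uv,z,fish=False):
    c,v=ray(d,uv,fish); return c+v*(z-c[2])/v[2]
def proj(d,X,fish=False):
    H=420; f=H/2/np.tan(np.radians(float(d["vertical_fov"]))/2)
    p=np.array(d["R"])@np.array(X)+np.array(d["t"])
    if fish:
        th=np.arctan2(np.hypot(p[0],p[1]),p[2]); q=p[:2]/np.hypot(p[0],p[1])*th
    else: q=p[:2]/p[2]
    return q*f+[float(d["cx"]),float(d["cy"])]
E
python3 - <<'E'
import cv2
from h import *
t=cv2.imread("pics/top0.png");s=cv2.imread("pics/scene0.png")
a=cv2.resize(t[180:235,325:385],None,fx=10,fy=10,interpolation=cv2.INTER_CUBIC);cv2.imwrite("pics/c1.png",a)
a=cv2.resize(t[175:335,115:285],None,fx=3.6,fy=3.6,interpolation=cv2.INTER_CUBIC);cv2.imwrite("pics/c2.png",a)
a=cv2.resize(s[150:310,285:460],None,fx=3.6,fy=3.6,interpolation=cv2.INTER_CUBIC);cv2.imwrite("pics/c3.png",a)
d=np.load("top0.npz"); print(onz(d,(353,208),0.02),ray(d,(0,0))[0],ray(np.load("scene0.npz"),(0,0))[0])
for uv in [(297,171),(378,144),(359,275),(430,197),(440,265)]: print(uv,onz(d,uv,0.05))
E
```

```text
[ 0.60630907 -0.25198333  0.02      ] [ 0.53202494 -0.10795734  1.0600306 ] [1.29265558 0.30334469 0.85580054]
(297, 171) [ 0.69343954 -0.12043014  0.05      ]
(378, 144) [ 0.75260664 -0.31064138  0.05      ]
(359, 275) [ 0.45056375 -0.2566329   0.05      ]
(430, 197) [ 0.62584932 -0.42534965  0.05      ]
(440, 265) [ 0.46996667 -0.44094498  0.05      ]
```

View pics/c1.png

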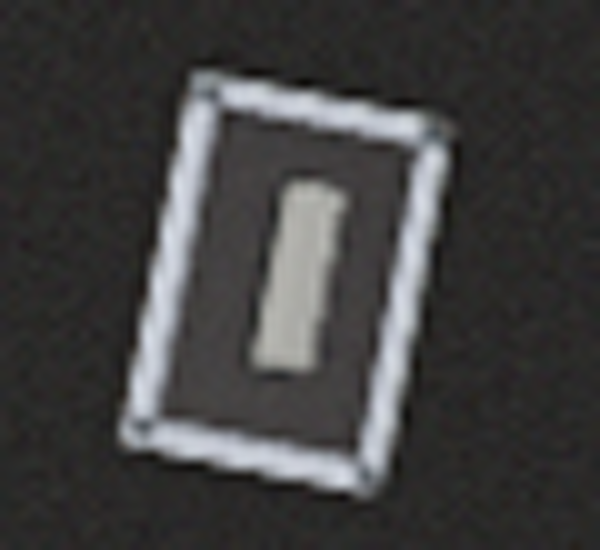

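View pics/c2.png

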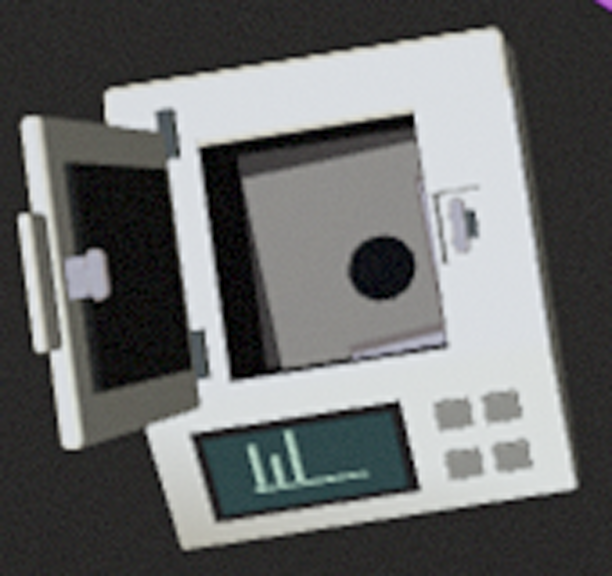

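View pics/c3.png

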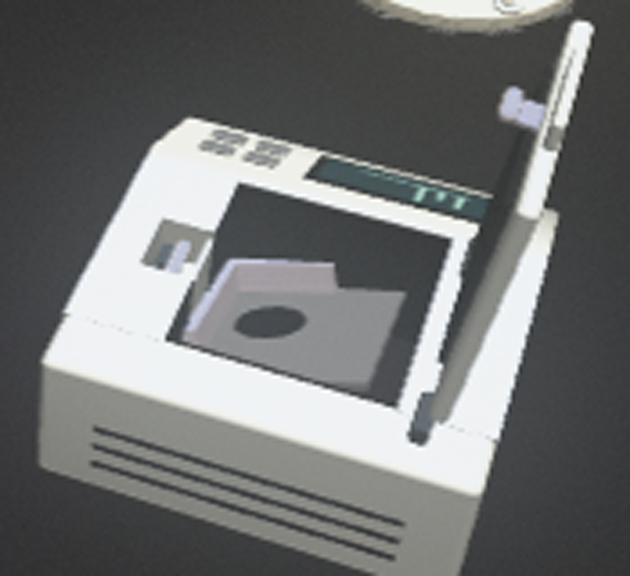

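```bash
cat >> h.py <<'E'
def fit2(A,B):
    A=np.array(A,float);B=np.array(B,float);a=A.mean(0);b=B.mean(0)
    H=(A-a).T@(B-b);ang=np.arctan2(H[0,1]-H[1,0],H[0,0]+H[1,1])
    R=np.array([[np.cos(ang),-np.sin(ang)],[np.sin(ang),np.cos(ang)]])
    return np.degrees(ang),b-R@a,(A@R.T+b-R@a-B)*1000
E
python3 - <<'E'
from h import *
t=np.load("top0.npz");s=np.load("scene0.npz")
M=[(.095,.070),(.095,-.065),(-.05,-.065),(-.05,.07),(.145,.125),(.145,-.125)]
ct=[(203,147),(413,115),(445,347),(232,380),(104,90),(500,27)]
P=[onz(t,(115+(u+.5)/3.6-.5,175+(v+.5)/3.6-.5),.105)[:2] for u,v in ct]
print("top",fit2(M,P)); print("well",fit2(M[:4],P[:4]))
cs=[(400,408),(167,340),(240,184),(452,238)]
P=[onz(s,(285+(u+.5)/3.6-.5,150+(v+.5)/3.6-.5),.105)[:2] for u,v in cs]
print("scene",fit2(M[:4],P))
# cell
img=cv2.imread("pics/top0.png");g=img[180:235,325:385].max(2)
m=(g>110).astype(np.uint8);n,l,st,c=cv2.connectedComponentsWithStats(m);print(st,c)
i=1+np.argmax(st[1:,2]*st[1:,3]);
cnt,_=cv2.findContours((l==i).astype(np.uint8),cv2.RETR_EXTERNAL,cv2.CHAIN_APPROX_NONE)
r=cv2.minAreaRect(cnt[0]);print(r)
bx=cv2.boxPoints(r)+[325,180]
Q=np.array([onz(t,p,.02)[:2] for p in bx]);print(Q,Q.mean(0),np.linalg.norm(np.diff(Q,axis=0),axis=1))
e=Q[1]-Q[0];f=Q[2]-Q[1];print(np.degrees(np.arctan2(e[1],e[0])),np.degrees(np.arctan2(f[1],f[0])))
E
```

```text
top (np.float64(7.530492756806865), array([0.50582432, 0.08067935]), array([[-1.31326915,  2.52188851],
       [-0.55311939, -2.05044058],
       [-3.27141768, -3.05378825],
       [-3.39593948,  1.24178044],
       [ 4.64849945,  2.25945779],
       [ 3.88524626, -0.91889791]]))
well (np.float64(7.381932199702978), array([0.50794376, 0.0810715 ]), array([[ 1.01810038,  2.69334683],
       [ 1.43117248, -1.92440608],
       [-1.33591436, -2.55496663],
       [-1.1133585 ,  1.78602588]]))
scene (np.float64(8.261223758756476), array([0.51221446, 0.08448194]), array([[-0.92763928,  0.57559821],
       [ 0.17271026, -0.70693651],
       [ 0.19978676, -1.69785903],
       [ 0.55514226,  1.82919732]]))
[[   0    0   60   55 2806]
 [  12    7   33   42  377]
 [  25   18   10   19  117]] [[29.74803991 26.85816108]
 [27.68169761 28.01856764]
 [29.41025641 27.11965812]]
((28.230770111083984, 27.846153259277344), (26.671791076660156, 38.04652786254883), 11.309932708740234)
[[ 0.56932437 -0.21158297]
 [ 0.65807167 -0.23191151]
 [ 0.6441397  -0.29364878]
 [ 0.55569349 -0.27299679]] [ 0.60680731 -0.25253501] [0.09104578 0.06328974 0.09082531]
-12.901653709362426 -102.71667392192785
```

```bash
cat >> h.py <<'E'
s17=np.sin(np.radians(17));c17=np.cos(np.radians(17))
def stage(h):
    # yaw of plate x's horizontal projection rel. analyser, deg
    d=np.degrees(np.arccos(-s17**2/c17**2)); a=np.radians(h);b=np.radians(h+d)
    X=np.array([c17*np.cos(a),c17*np.sin(a),s17]);Y=np.array([c17*np.cos(b),c17*np.sin(b),s17])
    return np.column_stack([X,Y,np.cross(X,Y)])
def ana(yaw,t):
    a=np.radians(yaw);T=np.eye(4);T[:2,:2]=[[np.cos(a),-np.sin(a)],[np.sin(a),np.cos(a)]];T[:2,3]=t;return T
def stagept(T,h,p): return (T[:3,:3]@(np.array([-.036,-.052,.026])+stage(h)@np.array(p))+T[:3,3])
E
python3 - <<'E'
from h import *
T=ana(7.7,[.5095,.0825])
for h,col in [(0,(0,0,255)),(-2.7,(0,255,0)),(-5.4,(255,0,0))]:
  print(h,np.round(stagept(T,h,[.045,.031,0]),4))
for nm,(y,x,hh,w) in {"top":(175,115,160,170),"scene":(150,285,160,175)}.items():
  d=np.load(nm+"0.npz");im=cv2.imread(f"pics/{nm}0.png");im=cv2.resize(im[y:y+hh,x:x+w],None,fx=3.6,fy=3.6)
  for h,col in [(0,(0,0,255)),(-2.7,(0,255,0)),(-5.4,(255,0,0))]:
    P=[stagept(T,h,p) for p in [(0,0,0),(.122,0,0),(.122,.105,0),(0,.105,0)]]
    P=np.array([(proj(d,p)-[x,y]+.5)*3.6-.5 for p in P]).astype(int)
    cv2.polylines(im,[P],True,col,1)
    w_=(proj(d,stagept(T,h,[.045,.031,0]))-[x,y]+.5)*3.6-.5; cv2.circle(im,tuple(w_.astype(int)),2,col,-1)
  cv2.imwrite(f"pics/ov_{nm}.png",im)
E
```

```text
0 [0.5167 0.0608 0.0482]
-2.7 [0.5183 0.0591 0.0482]
-5.4 [0.5198 0.0573 0.0482]
```

View pics/ov_top.png

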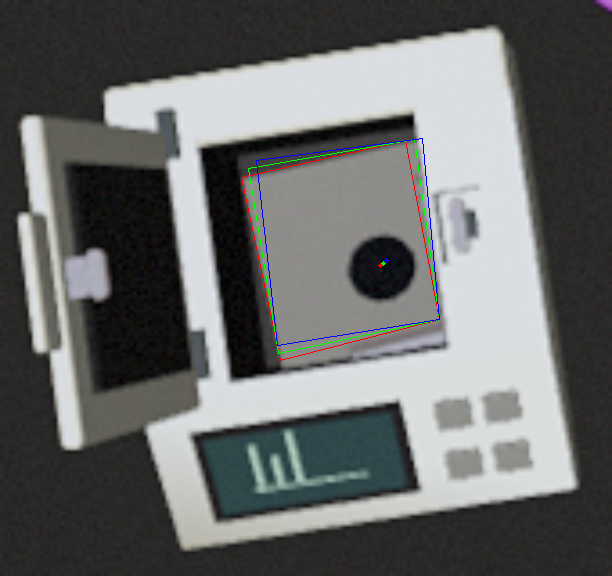

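View pics/ov_scene.png

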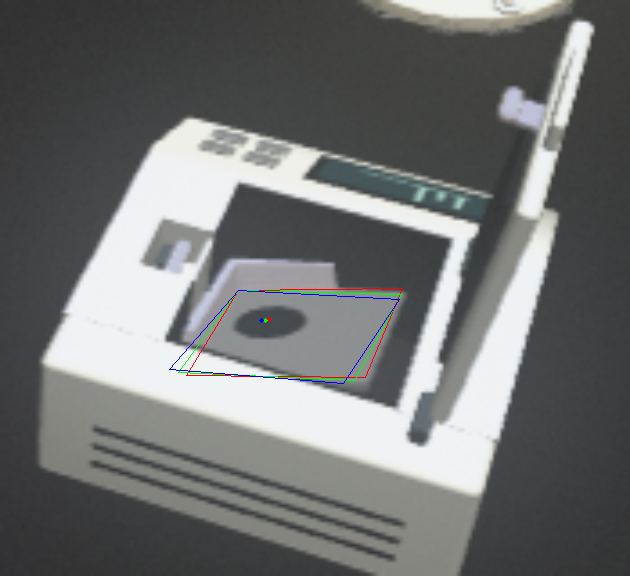

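```bash
cat > go.py <<'E'
import sys,numpy as np
from plant import bot
s=bot.observe();R=np.array(s["eef_rot"]);p=np.array(s["tcp_pos"])
v=[float(a) for a in sys.argv[1:]]
print("t",s["time_s"],"p",np.round(p,4),"yaw",np.degrees(np.arctan2(R[1,0],R[0,0])).round(2),"F",np.round(s["wrist_force"],1),"w",round(s["gripper_width"],3))
for i in range(0,len(v)//3):
    d=R.T@(np.array(v[3*i:3*i+3])-p)*1000;print(np.round(d,1),np.linalg.norm(d).round(0))
E
python3 go.py .30 .33 .30 .36 0.05 .3 .45 -.1 .3 .607 -.2525 .3
```

```text
t 0.15 p [0.1555 0.5272 0.2476] yaw -16.44 F [-0.3  0.6 -0.1] w 1.001
[194.5 148.3 -52.2] 250.0
[331.2 399.9 -51.8] 522.0
[460.  518.3 -51.6] 695.0
[653.7 620.1 -51.4] 903.0
```

Emit:
servo_tool([
  [1,[30,24,-10],0],
  [1,[60,48,-20],0],
  [1,[90,72,-30],0],
  [1,[120,95,-40],0],
  [1,[150,118,-50],0],
])

```text
time_s: 0.57
tcp_pos: [0.2665, 0.3702, 0.2986]
eef_rot: [[0.959, -0.282, -0.0], [-0.282, -0.959, -0.0], [-0.0, 0.0, -1.0]]
wrist_force: [1.0, 0.9, -0.1]
gripper_width: 1.001
```

Emit:
servo_tool([
  [1,[28,27,0],0],
  [1,[54,56,0],0],
  [1,[78,88,0],0],
  [1,[98,122,0],0],
  [1,[116,158,0],-0.3],
])

```text
time_s: 0.98
tcp_pos: [0.3328, 0.1857, 0.298]
eef_rot: [[0.968, -0.253, -0.0], [-0.253, -0.968, -0.0], [-0.0, 0.0, -1.0]]
wrist_force: [0.8, 0.0, 0.2]
gripper_width: 1.002
```

Emit:
servo_tool([
  [1,[17,36,0],0],
  [1,[34,72,0],0],
  [1,[51,108,0],-0.2],
  [1,[72,143,0],-0.3],
  [1,[96,176,0],-0.3],
])

```text
time_s: 1.4
tcp_pos: [0.3804, -0.009, 0.2987]
eef_rot: [[0.975, -0.221, 0.001], [-0.221, -0.975, 0.001], [0.001, -0.001, -1.0]]
wrist_force: [1.3, 1.3, -0.4]
gripper_width: 0.994
```

```bash
python3 go.py .607 -.2525 .3 .607 -.2525 .15
```

```text
t 1.4 p [ 0.3804 -0.009   0.2987] yaw -12.75 F [ 1.3  1.3 -0.4] w 0.994
[274.7 187.5  -1.2] 333.0
[274.6 187.7 148.8] 364.0
```

Emit:
servo_tool([
  [1,[34,23,0],0],
  [1,[68,46,0],0],
  [1,[102,69,0],0],
  [1,[136,92,0],0],
  [1,[170,115,0],0],
])

```text
time_s: 1.82
tcp_pos: [0.5221, -0.1589, 0.2978]
eef_rot: [[0.975, -0.223, -0.001], [-0.223, -0.975, 0.0], [-0.001, -0.0, -1.0]]
wrist_force: [1.5, 1.2, 1.0]
gripper_width: 0.999
```

Emit:
servo_tool([
  [1,[34,23,20],0],
  [1,[68,46,45],0],
  [1,[95,65,70],0],
  [1,[103,72,90],0],
  [1,[103,72,90],0],
])

```text
time_s: 2.23
tcp_pos: [0.6044, -0.2514, 0.1991]
eef_rot: [[0.974, -0.225, -0.013], [-0.225, -0.974, 0.004], [-0.013, -0.001, -1.0]]
wrist_force: [-1.6, 0.5, -3.0]
gripper_width: 0.998
```

```bash
python3 - <<'E'
from plant import bot
from h import *
d=bot.snapshot("wrist");np.savez("w1.npz",**d)
im=d["image"][:,:,::-1].copy()
T=bot.observe();print(T["tcp_pos"])
cv2.imwrite("pics/w1.png",im)
E
python3 go.py .607 -.2525 .03
```

```text
[ 0.60445555 -0.25073551  0.20267261]
t 2.2833 p [ 0.6045 -0.2507  0.2027] yaw -12.96 F [ 0.2 -0.9 -0.5] w 0.999
[  4.5   1.2 172.6] 173.0
```

View pics/w1.png

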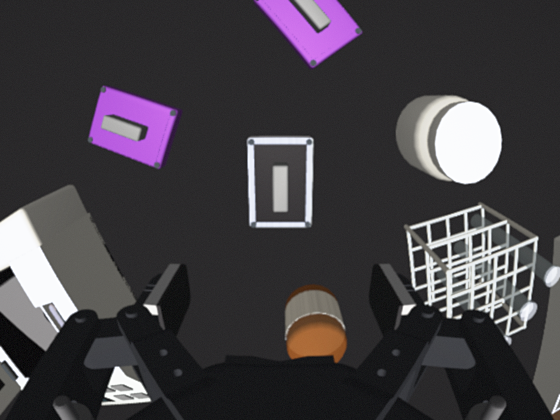

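The wrist picture shows the silver cell at (280,182), square to the jaws. Purple ones are at (135,128) and (310,20), bottle at (315,325), jar at (455,140), rack at (475,265). Next I refine the cell position with this view.

```bash
python3 - <<'E'
from h import *
d=np.load("w1.npz")
print("cam",ray(d,(0,0),1)[0])
Q=np.array([onz(d,p,.02,1)[:2] for p in [(248,138),(313,138),(312,227),(249,227)]])
print(Q.mean(0),np.linalg.norm(np.diff(Q,axis=0),axis=1))
e=(Q[0]+Q[1]-Q[2]-Q[3]);print(np.degrees(np.arctan2(e[1],e[0])))
Q=np.array([onz(d,p,.04,1)[:2] for p in [(274,166),(287,166),(286,212),(273,212)]]);print(Q.mean(0))
E
python3 go.py .607 -.2525 .03
```

```text
cam [ 0.67932069 -0.26833554  0.3232822 ]
[ 0.60674671 -0.2527395 ] [0.06064081 0.08875252 0.06324987]
-12.944130342721778
[ 0.60664961 -0.2521584 ]
t 2.2833 p [ 0.6045 -0.2507  0.2027] yaw -12.96 F [ 0.2 -0.9 -0.5] w 0.999
[  4.5   1.2 172.6] 173.0
```

Emit:
servo_tool([
  [1,[0,0,30],0],
  [1,[0,0,60],0],
  [1,[0,0,80],0],
  [1,[0,0,80],0],
  [1,[0,0,80],0],
])

```text
time_s: 2.7
tcp_pos: [0.6055, -0.2496, 0.1293]
eef_rot: [[0.975, -0.221, -0.0], [-0.221, -0.975, -0.001], [-0.0, 0.001, -1.0]]
wrist_force: [1.1, 0.3, 1.3]
gripper_width: 0.998
```

```bash
python3 go.py .6067 -.2525 .042
```

```text
t 2.7 p [ 0.6055 -0.2496  0.1293] yaw -12.78 F [1.1 0.3 1.3] w 0.998
[ 1.8  2.5 87.3] 87.0
```

Emit:
servo_tool([
  [1,[1.8,2.5,30],0],
  [1,[1.8,2.5,60],0],
  [1,[1.8,2.5,78],0],
  [1,[1.8,2.5,87],0],
  [1,[1.8,2.5,87],0],
])

```text
time_s: 3.12
tcp_pos: [0.607, -0.2526, 0.0416]
eef_rot: [[0.975, -0.222, -0.0], [-0.222, -0.975, -0.0], [-0.0, 0.0, -1.0]]
wrist_force: [-0.3, 0.4, -0.5]
gripper_width: 1.0
```

```bash
python3 go.py .6067 -.2525 .042
```

```text
t 3.1167 p [ 0.607  -0.2526  0.0416] yaw -12.81 F [-0.3  0.4 -0.5] w 1.0
[-0.4 -0.  -0.4] 1.0
```

Emit:
servo_tool([
  [0,[0,0,0],0],
  [0,[0,0,0],0],
  [0,[0,0,0],0],
  [0,[0,0,0],0],
  [0,[0,0,0],0],
])

```text
time_s: 3.53
tcp_pos: [0.6074, -0.2529, 0.0423]
eef_rot: [[0.975, -0.222, 0.002], [-0.222, -0.975, -0.0], [0.002, 0.0, -1.0]]
wrist_force: [-0.0, -1.2, -0.1]
gripper_width: 0.298
```

Emit:
servo_tool([
  [0,[0,0,0],0],
  [0,[0,0,0],0],
  [0,[0,0,0],0],
  [0,[0,0,0],0],
  [0,[0,0,0],0],
])

```text
time_s: 3.95
tcp_pos: [0.6073, -0.253, 0.0421]
eef_rot: [[0.975, -0.222, 0.001], [-0.222, -0.975, -0.001], [0.001, 0.0, -1.0]]
wrist_force: [-0.7, 0.5, 4.9]
gripper_width: 0.143
```

Emit:
servo_tool([
  [0,[0,0,-20],0],
  [0,[0,0,-40],0],
  [0,[0,0,-60],0],
  [0,[0,0,-60],0],
  [0,[0,0,-60],0],
])

```text
time_s: 4.37
tcp_pos: [0.6072, -0.2527, 0.1016]
eef_rot: [[0.975, -0.222, 0.001], [-0.222, -0.975, 0.0], [0.001, -0.001, -1.0]]
wrist_force: [0.3, 0.5, -2.6]
gripper_width: 0.146
```

```bash
python3 - <<'E'
from plant import bot
from h import *
d=bot.snapshot("wrist");np.savez("w2.npz",**d)
cv2.imwrite("pics/w2.png",d["image"][:,:,::-1])
print(stage(0)@np.array([0,0,1]))
E
python3 go.py
```

```text
[-0.27837237 -0.30573068  0.910515  ]
t 4.4167 p [ 0.6063 -0.2524  0.1002] yaw -12.86 F [-0.7  0.3 -2.6] w 0.152
```

View pics/w2.png

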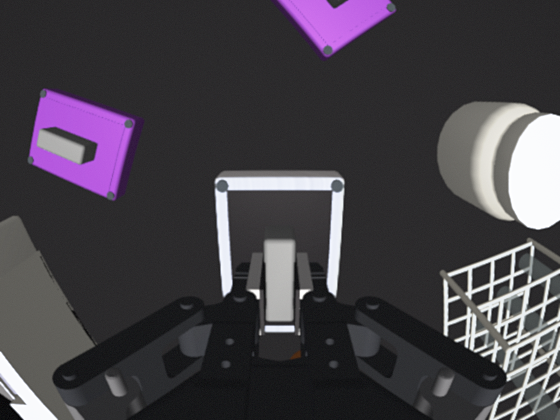

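```bash
cat > plan.py <<'E'
from h import *
T=ana(7.7,[.5095,.0825]); A=T[:3,:3]; S=A@stage(0); yaw=np.radians(7.7)
def tgt(xs=.051,yl=.066,piv=.033):
    L=stagept(T,0,[xs,yl,0]); yh=np.array([-np.sin(yaw),np.cos(yaw),0]); X=S[:,0]; Z=np.cross(X,yh)
    o=L-.031*yh; pv=o+Z*piv; tcp=pv+[0,0,.042-piv]
    xh=np.array([np.cos(yaw),np.sin(yaw),0])
    # level at first contact: same xy pivot; uphill-left corner onto plate
    n=S[:,2]; C0=stagept(T,0,[0,0,0]); c=np.array([pv[0],pv[1],0])+.045*xh+.031*yh
    zc=C0[2]-(n[:2]@(c[:2]-C0[:2]))/n[2]
    return tcp,np.array([tcp[0],tcp[1],zc+.042])
if __name__=="__main__":
    a,b=tgt();print("final tcp",a.round(4),"contact tcp",b.round(4), "ana", np.linalg.inv(T)@[*a,1])
E
python3 plan.py; python3 go.py .52 .05 .22
```

```text
final tcp [0.5094 0.0621 0.1008] contact tcp [0.5094 0.0621 0.113 ] ana [-0.00277627 -0.02016021  0.10076555  1.        ]
t 4.4167 p [ 0.6063 -0.2524  0.1002] yaw -12.86 F [-0.7  0.3 -2.6] w 0.152
[-151.6 -275.7 -119.3] 337.0
```

Emit:
servo_tool([
  [0,[-5,-8,-35],0],
  [0,[-15,-27,-70],0],
  [0,[-30,-55,-100],-0.5],
  [0,[-48,-87,-119],-1],
  [0,[-66,-120,-119],-1.5],
])

```text
time_s: 4.83
tcp_pos: [0.5702, -0.1208, 0.2234]
eef_rot: [[0.998, -0.066, 0.005], [-0.066, -0.998, -0.001], [0.005, 0.001, -1.0]]
wrist_force: [1.0, 0.8, -1.2]
gripper_width: 0.144
```

```bash
python3 -c "
from plan import *
for x in (.055,.06): print([v.round(4) for v in tgt(x)])"; python3 go.py .518 .0631 .17
```

```text
[array([0.5132, 0.0627, 0.1019]), array([0.5132, 0.0627, 0.1142])]
[array([0.518 , 0.0633, 0.1034]), array([0.518 , 0.0633, 0.1156])]
t 4.8333 p [ 0.5702 -0.1208  0.2234] yaw -3.76 F [ 1.   0.8 -1.2] w 0.144
[ -64.4 -180.2   52.9] 199.0
```

Emit:
servo_tool([
  [0,[-12,-35,0],-0.5],
  [0,[-24,-70,0],-1],
  [0,[-37,-105,5],-1.5],
  [0,[-49,-140,15],-1.9],
  [0,[-61,-172,28],-1.9],
])

```text
time_s: 5.25
tcp_pos: [0.5187, 0.0564, 0.1911]
eef_rot: [[0.991, 0.134, -0.001], [0.134, -0.991, 0.0], [-0.001, -0.0, -1.0]]
wrist_force: [0.8, 0.2, -1.4]
gripper_width: 0.143
```

Emit:
servo_tool([
  [0,[0,0,0],0],
  [0,[0,0,0],0],
])

```text
time_s: 5.42
tcp_pos: [0.5181, 0.0559, 0.19]
eef_rot: [[0.991, 0.135, -0.005], [0.135, -0.991, -0.001], [-0.005, 0.0, -1.0]]
wrist_force: [0.3, -0.1, -0.4]
gripper_width: 0.148
```

```bash
python3 go.py .518 .0633 .13; python3 - <<'E'
from plant import bot
from h import *
for n in ("wrist","scene"):
    d=bot.snapshot(n);np.savez(n+"3.npz",**d)
    im=d["image"][:,:,::-1]
    if n=="scene": im=cv2.resize(im[120:310,260:470],None,fx=3,fy=3,interpolation=cv2.INTER_CUBIC)
    cv2.imwrite(f"pics/{n}3.png",im)
E
```

```text
t 5.4167 p [0.5181 0.0559 0.19  ] yaw 7.74 F [ 0.3 -0.1 -0.4] w 0.148
[ 1.2 -7.3 60. ] 60.0
```

View pics/wrist3.png

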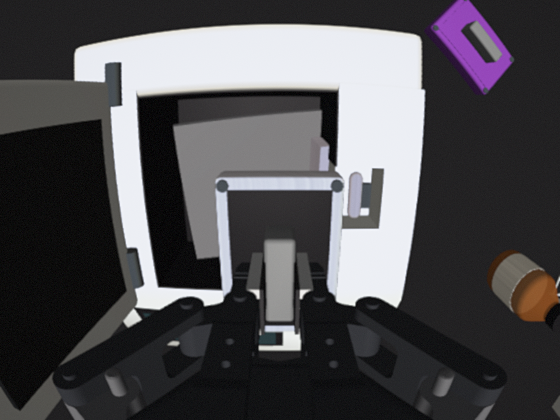

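View pics/scene3.png

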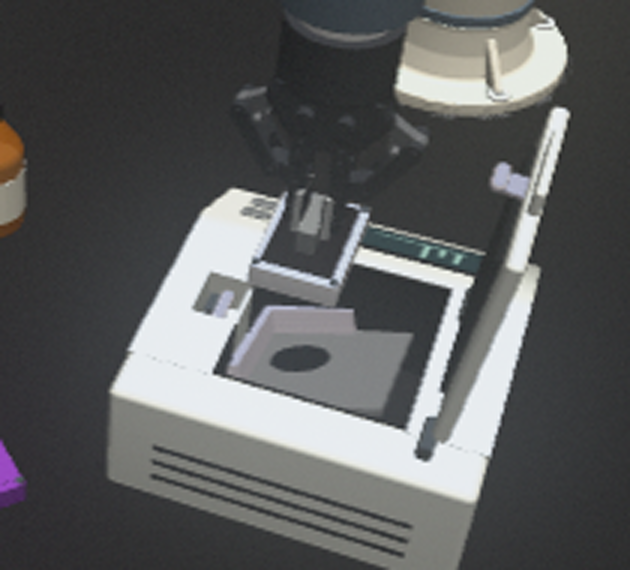

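The wrist view shows the well's back corners at about (138,93) and (338,88), and the cell held square to it. The plate edge and the long stop at (322,155) are visible.

```bash
python3 - <<'E'
from plan import *
d=np.load("wrist3.npz")
Ti=np.linalg.inv(T)
for uv,z in [((138,94),.105),((338,88),.105),((158,289),.105),((339,170),.105)]:
    print(uv,(Ti@[*onz(d,uv,z,1),1])[:2].round(4))
for p in [(.122,0,0),(.122,.105,0),(.045,.105,0),(.1,0,.02),(.1,0,0),(0,.105,0)]:
    print(p,proj(d,stagept(T,0,p),1).round(0))
E
```

```text
(138, 94) [0.0951 0.0682]
(338, 88) [ 0.095  -0.0644]
(158, 289) [-0.0527  0.0691]
(339, 170) [ 0.0411 -0.0665]
(0.122, 0, 0) [312. 109.]
(0.122, 0.105, 0) [173. 126.]
(0.045, 0.105, 0) [187. 215.]
(0.1, 0, 0.02) [321. 145.]
(0.1, 0, 0) [311. 135.]
(0, 0.105, 0) [196. 255.]
```

Emit:
servo_tool([
  [0,[0.5,-7.3,25],0],
  [0,[0.5,-7.3,45],0],
  [0,[0.5,-7.3,60],0],
  [0,[0.5,-7.3,69],0],
  [0,[0.5,-7.3,69],0],
])

```text
time_s: 5.93
tcp_pos: [0.5184, 0.0605, 0.1212]
eef_rot: [[0.992, 0.13, -0.004], [0.13, -0.992, -0.001], [-0.004, 0.001, -1.0]]
wrist_force: [-0.3, -0.7, -1.8]
gripper_width: 0.144
```

Emit:
servo_tool([
  [0,[0,0,2],0],
  [0,[0,0,4],0],
  [0,[0,0,6],0],
  [0,[0,0,6],0],
])

```text
time_s: 6.27
tcp_pos: [0.5196, 0.0619, 0.1176]
eef_rot: [[0.991, 0.131, 0.001], [0.131, -0.991, 0.0], [0.001, -0.0, -1.0]]
wrist_force: [-0.3, 0.6, -1.4]
gripper_width: 0.145
```

```bash
python3 go.py .518 .0633 .1034
```

```text
t 6.2667 p [0.5196 0.0619 0.1176] yaw 7.55 F [-0.3  0.6 -1.4] w 0.145
[-1.4 -1.6 14.2] 14.0
```

Not in contact yet. I press down in small steps and watch the force.

Emit:
servo_tool([
  [0,[0,0,2],0],
  [0,[0,0,4],0],
  [0,[0,0,4],0],
])

```text
time_s: 6.52
tcp_pos: [0.5193, 0.0618, 0.1132]
eef_rot: [[0.991, 0.132, 0.0], [0.132, -0.991, -0.0], [-0.0, 0.0, -1.0]]
wrist_force: [-0.5, -0.3, -0.2]
gripper_width: 0.143
```

Emit:
servo_tool([
  [0,[0,0,2],0],
  [0,[0,0,3],0],
  [0,[0,0,3],0],
])

```text
time_s: 6.77
tcp_pos: [0.5201, 0.0612, 0.1119]
eef_rot: [[0.991, 0.132, 0.002], [0.132, -0.991, -0.001], [0.002, 0.001, -1.0]]
wrist_force: [-3.4, -2.7, 8.0]
gripper_width: 0.142
```

```bash
python3 go.py .518 .0633 .1034; python3 - <<'E'
from plant import bot
from h import *
d=bot.snapshot("scene")
cv2.imwrite("pics/s4.png",cv2.resize(d["image"][120:310,260:470,::-1],None,fx=3,fy=3,interpolation=cv2.INTER_CUBIC))
E
```

```text
t 6.7667 p [0.5201 0.0612 0.1119] yaw 7.61 F [-3.4 -2.7  8. ] w 0.142
[-1.9 -2.3  8.5] 9.0
```

View pics/s4.png

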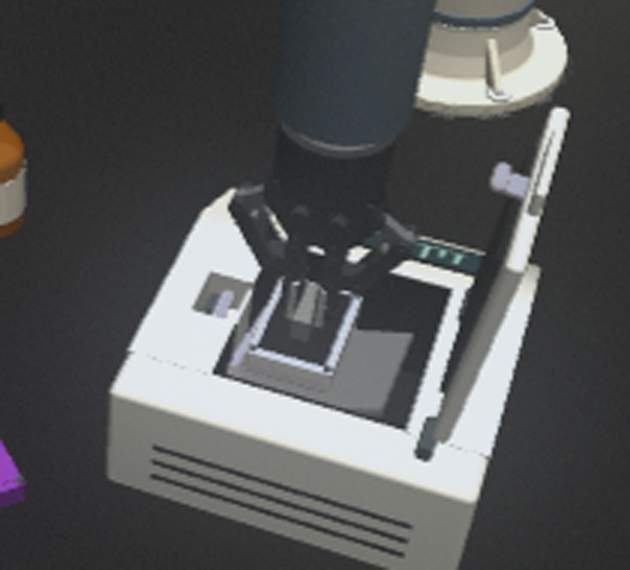

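Emit:
servo_tool([
  [0,[0,0,1.5],0],
  [0,[0,0,3],0],
  [0,[0,0,3],0],
])

```text
time_s: 7.07
tcp_pos: [0.521, 0.0606, 0.1103]
eef_rot: [[0.991, 0.133, 0.005], [0.133, -0.991, -0.002], [0.005, 0.003, -1.0]]
wrist_force: [-3.4, -5.8, 13.4]
gripper_width: 0.138
```

Emit:
servo_tool([
  [0,[0,0,1.5],0],
  [0,[0,0,3],0],
  [0,[0,0,3],0],
])

```text
time_s: 7.32
tcp_pos: [0.521, 0.0609, 0.1071]
eef_rot: [[0.991, 0.132, 0.005], [0.132, -0.991, -0.001], [0.005, 0.002, -1.0]]
wrist_force: [-3.5, -5.2, 13.3]
gripper_width: 0.148
```

```bash
python3 go.py .518 .0633 .1; python3 - <<'E'
from plant import bot
from h import *
d=bot.snapshot("scene")
cv2.imwrite("pics/s5.png",cv2.resize(d["image"][120:310,260:470,::-1],None,fx=3,fy=3,interpolation=cv2.INTER_CUBIC))
d=bot.snapshot("wrist")
cv2.imwrite("pics/w5.png",d["image"][:,:,::-1])
E
```

```text
t 7.3167 p [0.521  0.0609 0.1071] yaw 7.61 F [-3.5 -5.2 13.3] w 0.148
[-2.7 -2.8  7.1] 8.0
```

View pics/s5.png

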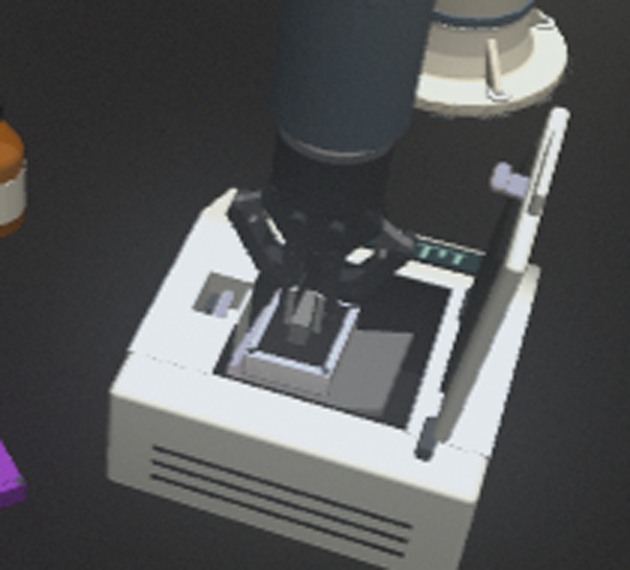

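View pics/w5.png

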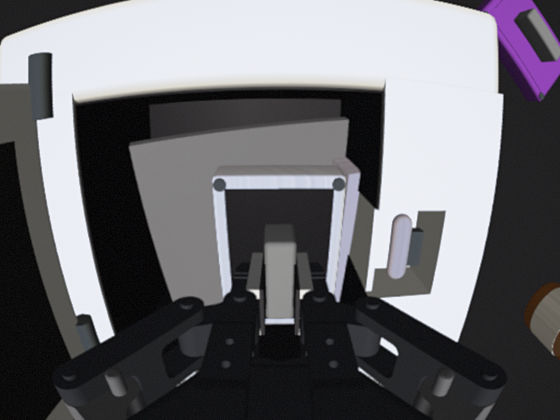

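The force holds near 13 N while the tool descends, so the cell is pitching in the grip as intended. I continue.

Emit:
servo_tool([
  [0,[0,0,1.5],0],
  [0,[0,0,3],0],
  [0,[0,0,4],0],
  [0,[0,0,4],0],
])

```text
time_s: 7.75
tcp_pos: [0.5212, 0.061, 0.1031]
eef_rot: [[0.991, 0.132, 0.005], [0.133, -0.991, -0.001], [0.005, 0.002, -1.0]]
wrist_force: [-2.3, -5.3, 12.7]
gripper_width: 0.145
```

Emit:
servo_tool([
  [0,[0,0,1.5],0],
  [0,[0,0,3],0],
  [0,[0,0,3],0],
])

```text
time_s: 8.0
tcp_pos: [0.5212, 0.0609, 0.1004]
eef_rot: [[0.991, 0.133, 0.005], [0.133, -0.991, -0.002], [0.005, 0.002, -1.0]]
wrist_force: [-3.6, -5.2, 14.9]
gripper_width: 0.144
```

```bash
python3 go.py .518 .0633 .1; python3 - <<'E'
from plant import bot
from h import *
d=bot.snapshot("scene")
cv2.imwrite("pics/s6.png",cv2.resize(d["image"][120:310,260:470,::-1],None,fx=3,fy=3,interpolation=cv2.INTER_CUBIC))
E
```

```text
t 8.0 p [0.5212 0.0609 0.1004] yaw 7.63 F [-3.6 -5.2 14.9] w 0.144
[-2.9 -2.8  0.4] 4.0
```

View pics/s6.png

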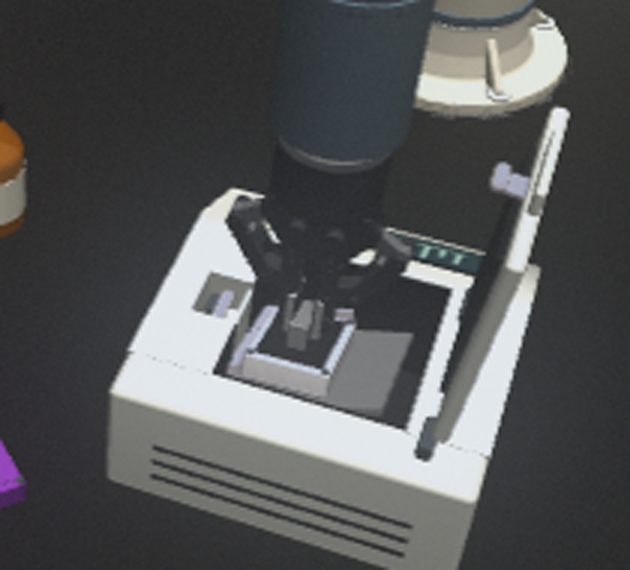

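Emit:
servo_tool([
  [0,[0,0,1],0],
  [0,[0,0,2],0],
  [0,[0,0,2],0],
])

```text
time_s: 8.3
tcp_pos: [0.5215, 0.0603, 0.0999]
eef_rot: [[0.991, 0.133, 0.006], [0.133, -0.991, -0.002], [0.006, 0.003, -1.0]]
wrist_force: [-7.1, -8.2, 23.8]
gripper_width: 0.145
```

```bash
python3 go.py; python3 - <<'E'
from plant import bot
from h import *
d=bot.snapshot("wrist")
cv2.imwrite("pics/w6.png",d["image"][:,:,::-1])
E
```

```text
t 8.3 p [0.5215 0.0603 0.0999] yaw 7.66 F [-7.1 -8.2 23.8] w 0.145
```

View pics/w6.png

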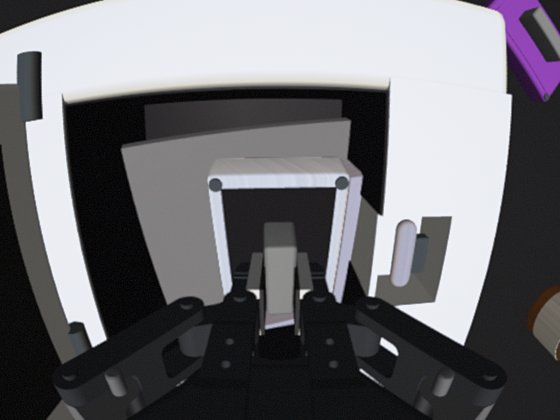

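Emit:
servo_tool([
  [0,[0,-1.5,-1],0],
  [0,[0,-3,-2],0],
  [0,[0,-4,-2.5],0],
  [0,[0,-4,-2.5],0],
])

```text
time_s: 8.68
tcp_pos: [0.5206, 0.0644, 0.1014]
eef_rot: [[0.991, 0.133, 0.005], [0.133, -0.991, -0.002], [0.005, 0.003, -1.0]]
wrist_force: [-4.4, -6.3, 17.2]
gripper_width: 0.144
```

Emit:
servo_tool([
  [0.2,[0,0,0],0],
  [0.25,[0,0,0],0],
  [0.3,[0,0,0],0],
])

```text
time_s: 8.93
tcp_pos: [0.5188, 0.0659, 0.0977]
eef_rot: [[0.991, 0.132, -0.0], [0.132, -0.991, 0.0], [-0.0, -0.0, -1.0]]
wrist_force: [0.2, -0.1, 0.3]
gripper_width: 0.296
```

```bash
python3 go.py; python3 - <<'E'
from plant import bot
from h import *
d=bot.snapshot("wrist")
cv2.imwrite("pics/w7.png",d["image"][:,:,::-1])
d=bot.snapshot("scene")
cv2.imwrite("pics/s7.png",cv2.resize(d["image"][120:310,260:470,::-1],None,fx=3,fy=3,interpolation=cv2.INTER_CUBIC))
E
```

```text
t 8.9333 p [0.5188 0.0659 0.0977] yaw 7.57 F [ 0.2 -0.1  0.3] w 0.296
```

View pics/w7.png

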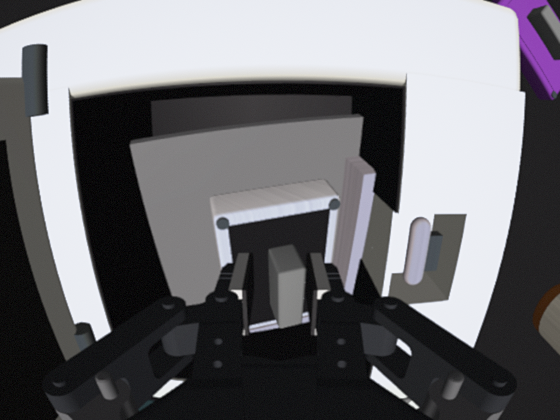

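View pics/s7.png

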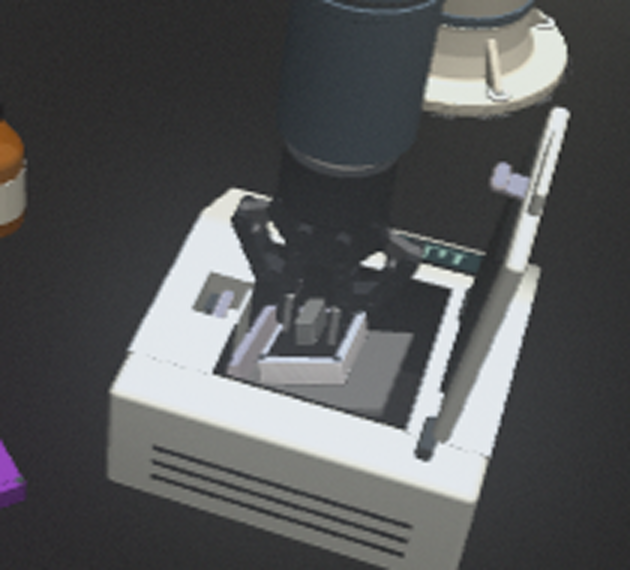

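Emit:
servo_tool([
  [0.4,[0,0,0],0],
  [0.5,[0,0,-3],0],
  [0.5,[0,0,-10],0],
  [0.5,[0,0,-25],0],
  [0.5,[0,0,-50],0],
])

```text
time_s: 9.45
tcp_pos: [0.5174, 0.0656, 0.1467]
eef_rot: [[0.991, 0.131, -0.005], [0.131, -0.991, -0.001], [-0.005, 0.001, -1.0]]
wrist_force: [1.0, -0.2, 0.2]
gripper_width: 0.497
```

Emit:
servo_tool([
  [0.5,[0,0,-35],0],
  [0.5,[0,0,-60],0],
  [0.4,[0,0,-80],0],
  [0,[0,0,-80],0],
])

```text
time_s: 9.78
tcp_pos: [0.5211, 0.0662, 0.2335]
eef_rot: [[0.991, 0.132, 0.009], [0.132, -0.991, 0.002], [0.01, -0.001, -1.0]]
wrist_force: [0.9, 0.2, -0.3]
gripper_width: 0.273
```

```bash
python3 go.py; python3 - <<'E'
from plant import bot
from h import *
d=bot.snapshot("wrist");np.savez("w8.npz",**d)
cv2.imwrite("pics/w8.png",d["image"][:,:,::-1])
d=bot.snapshot("scene");np.savez("s8.npz",**d)
cv2.imwrite("pics/s8.png",cv2.resize(d["image"][120:310,260:470,::-1],None,fx=3,fy=3,interpolation=cv2.INTER_CUBIC))
E
```

```text
t 9.7833 p [0.5211 0.0662 0.2335] yaw 7.6 F [ 0.9  0.2 -0.3] w 0.273
```

View pics/w8.png

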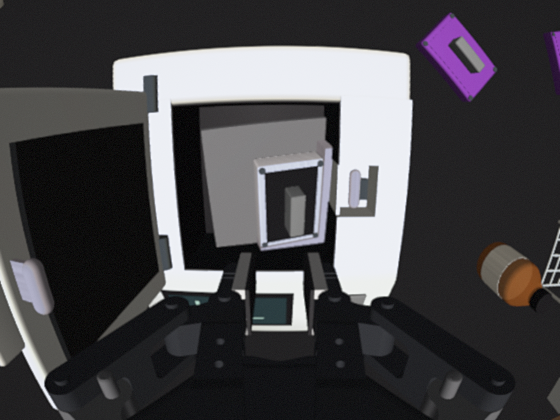

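View pics/s8.png

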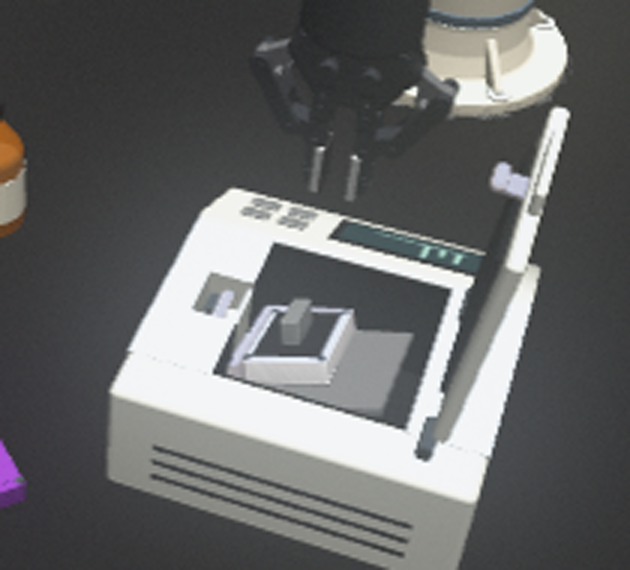

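```bash
cat > ov.py <<'E'
import sys
from plan import *
def draw(d,im,f,x0,y0,fish,dx=0,dy=0):
    for p4,col in [([(0,0,.02),(.09,0,.02),(.09,.062,.02),(0,.062,.02)],(0,0,255)),([(.023,.024,.04),(.067,.024,.04),(.067,.038,.04),(.023,.038,.04)],(0,255,0))]:
        P=np.array([(proj(d,stagept(T,0,np.array(p)+[dx,dy,0]),fish)-[x0,y0]+.5)*f-.5 for p in p4])
        cv2.polylines(im,[np.round(P).astype(int)],True,col,1)
E
python3 - <<'E'
from ov import *
d=np.load("w8.npz");f=5;im=cv2.resize(d["image"][130:260,230:350,::-1],None,fx=f,fy=f,interpolation=cv2.INTER_CUBIC);a=im.copy();draw(d,a,f,230,130,1)
f=4;d=np.load("s8.npz");b=cv2.resize(d["image"][210:260,330:390,::-1],None,fx=8,fy=8,interpolation=cv2.INTER_CUBIC);draw(d,b,8,330,210,0)
cv2.imwrite("pics/a8.png",cv2.resize(a,None,fx=.9,fy=.9));cv2.imwrite("pics/b8.png",b)
E
```

```text
(no output)
```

View pics/a8.png

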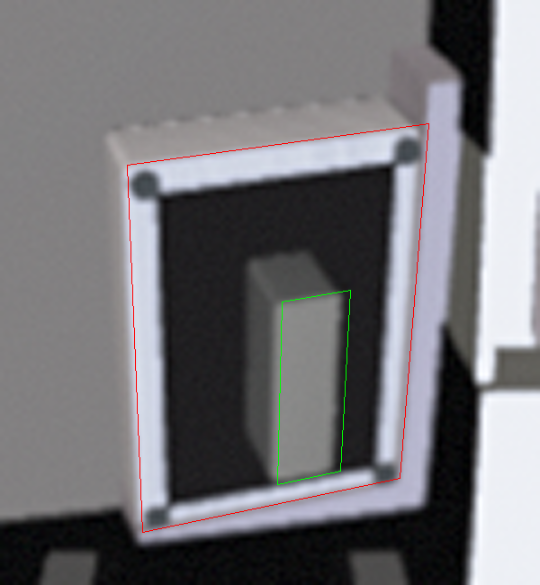

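View pics/b8.png

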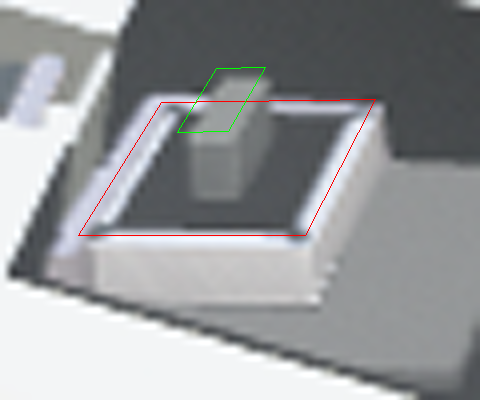

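```bash
cat > lid.py <<'E'
from plan import *
def lidpt(th,r,h=0.01,x=0.0225):
    # r from axis, h offset off plane to outer side
    y=.085-r*np.cos(th)+h*np.sin(th); z=.107+r*np.sin(th)+h*np.cos(th)
    return (T@[x,y,z,1])[:3]
E
python3 - <<'E'
from lid import *
t=np.load("top0.npz");s=np.load("scene0.npz")
for th in np.arange(1.4,1.96,.09):
    a=[(proj(t,lidpt(th,.183,.0065,x))-[115,175]+.5)*3.6 for x in(.0575,-.0125)]
    b=[(proj(s,lidpt(th,.165,.006,x))-[285,150]+.5)*3.6 for x in (.1075,-.0625)]
    print(round(th,2),np.round(a).tolist(),np.round(b).tolist(),lidpt(th,.174))
E
```

```text
1.4 [[120.0, 194.0], [139.0, 335.0]] [[433.0, 187.0], [501.0, -3.0]] [0.52305048 0.15020628 0.28016792]
1.49 [[87.0, 199.0], [105.0, 340.0]] [[464.0, 193.0], [529.0, 1.0]] [0.52095441 0.16570912 0.28123945]
1.58 [[54.0, 204.0], [72.0, 345.0]] [[495.0, 201.0], [556.0, 7.0]] [0.51885392 0.18124465 0.2809006 ]
1.67 [[22.0, 209.0], [40.0, 350.0]] [[526.0, 211.0], [584.0, 16.0]] [0.51676602 0.19668712 0.27915409]
1.76 [[-7.0, 214.0], [10.0, 355.0]] [[555.0, 224.0], [610.0, 26.0]] [0.5147076  0.21191154 0.27601408]
1.85 [[-35.0, 219.0], [-18.0, 359.0]] [[584.0, 238.0], [636.0, 38.0]] [0.51269532 0.22679466 0.27150598]
1.94 [[-60.0, 224.0], [-43.0, 363.0]] [[611.0, 253.0], [660.0, 52.0]] [0.51074548 0.24121602 0.26566628]
```

Both overlays agree: the cell lies home within about 1–2 mm and is flat. The lid angle from both views is about 1.67 rad. Now I go over the lid to its outer side.

```bash
cat > lw.py <<'E'
from lid import *
from plant import bot
s=bot.observe();p=np.linalg.inv(T)@[*s["tcp_pos"],1];R=np.array(s["eef_rot"]);
print("t",s["time_s"],"ana mm",(p[:3]*1000).round(1),"yaw",np.degrees(np.arctan2(R[1,0],R[0,0])).round(2),"F",np.round(s["wrist_force"],1),"w",round(s["gripper_width"],3))
def way(th,r=.155,h=.012,half=.0145,tip=.017):
    y=.085-r*np.cos(th)+h*np.sin(th); z=.107+r*np.sin(th)+h*np.cos(th)
    return np.array([22.5,(y+half)*1000,(z+tip)*1000])
E
python3 - <<'E'
from lw import *
for th in [1.67,1.57,1.5,1.4,1.3,1.2,1.1,1,.9,.8,.7,.6,.5,.4,.3,.2,.1,.07,0]: print(th,way(th).round(1))
E
```

```text
t 9.8833 ana mm [  7.4 -17.5 229. ] yaw 7.57 F [ 0.   0.1 -0.8] w 0.101
1.67 [ 22.5 126.8 277. ]
1.57 [ 22.5 111.4 279. ]
1.5 [ 22.5 100.5 279.5]
1.4 [ 22.5  85.  278.8]
1.3 [ 22.5  69.6 276.6]
1.2 [ 22.5  54.5 272.8]
1.1 [ 22.5  39.9 267.6]
1 [ 22.5  25.9 260.9]
0.9 [ 22.5  12.6 252.9]
0.8 [2.250e+01 1.000e-01 2.436e+02]
0.7 [ 22.5 -11.3 233. ]
0.6 [ 22.5 -21.7 221.4]
0.5 [ 22.5 -30.8 208.8]
0.4 [ 22.5 -38.6 195.4]
0.3 [ 22.5 -45.  181.3]
0.2 [ 22.5 -50.  166.6]
0.1 [ 22.5 -53.5 151.4]
0.07 [ 22.5 -54.3 146.8]
0 [ 22.5 -55.5 136. ]
```

Emit:
servo_tool([
  [0,[3,0,-35],0],
  [0,[6,0,-70],0],
  [0,[9,0,-105],0],
  [0,[12,0,-125],0],
  [0,[15,-10,-128],0],
])

```text
time_s: 10.3
tcp_pos: [0.5336, 0.0768, 0.3597]
eef_rot: [[0.991, 0.13, 0.006], [0.13, -0.991, 0.001], [0.006, 0.0, -1.0]]
wrist_force: [0.2, -0.4, 0.5]
gripper_width: 0.0
```

Emit:
servo_tool([
  [0,[0,-38,0],0],
  [0,[0,-76,0],0],
  [0,[0,-114,0],0],
  [0,[0,-152,0],0],
  [0,[0,-175,0],0],
])

```text
time_s: 10.72
tcp_pos: [0.508, 0.2545, 0.3535]
eef_rot: [[0.991, 0.134, -0.004], [0.134, -0.991, -0.001], [-0.004, 0.001, -1.0]]
wrist_force: [0.2, -0.6, -0.0]
gripper_width: -0.002
```

```bash
python3 lw.py
```

```text
t 10.7167 ana mm [ 21.5 170.7 353.5] yaw 7.69 F [ 0.2 -0.6 -0. ] w -0.002
```

Descend to z 278 on the left of the lid, then check.

Emit:
servo_tool([
  [0,[0,0,30],0],
  [0,[0,0,60],0],
  [0,[0,0,75],0],
  [0,[0,0,75],0],
])

```text
time_s: 11.05
tcp_pos: [0.5069, 0.2507, 0.2749]
eef_rot: [[0.991, 0.132, -0.009], [0.132, -0.991, -0.005], [-0.01, 0.004, -1.0]]
wrist_force: [-0.6, 0.5, 0.0]
gripper_width: -0.0
```

```bash
python3 lw.py;python3 - <<'E'
from plant import bot
from h import *
d=bot.snapshot("scene")
cv2.imwrite("pics/s9.png",cv2.resize(d["image"][90:310,270:500,::-1],None,fx=2.7,fy=2.7,interpolation=cv2.INTER_CUBIC))
E
```

```text
t 11.05 ana mm [ 20.  167.1 274.9] yaw 7.6 F [-0.6  0.5  0. ] w -0.0
```

View pics/s9.png

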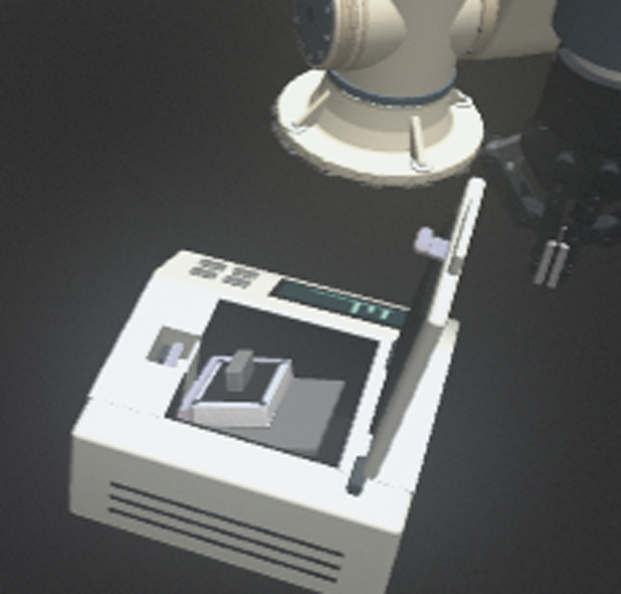

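Emit:
servo_tool([
  [0,[2,15,-3],0],
  [0,[2,30,-3],0],
  [0,[2,42,-4],0],
  [0,[2,54,-4],0],
  [0,[2,66,-4],0],
])

```text
time_s: 11.52
tcp_pos: [0.5206, 0.1851, 0.2861]
eef_rot: [[0.991, 0.131, 0.002], [0.131, -0.991, 0.002], [0.003, -0.002, -1.0]]
wrist_force: [0.5, 2.6, 2.2]
gripper_width: -0.002
```

```bash
python3 lw.py;python3 - <<'E'
from plant import bot
from h import *
d=bot.snapshot("scene")
cv2.imwrite("pics/s10.png",cv2.resize(d["image"][90:310,270:500,::-1],None,fx=2.7,fy=2.7,interpolation=cv2.INTER_CUBIC))
E
```

```text
t 11.5167 ana mm [ 24.8 100.2 286.1] yaw 7.54 F [0.5 2.6 2.2] w -0.002
```

View pics/s10.png

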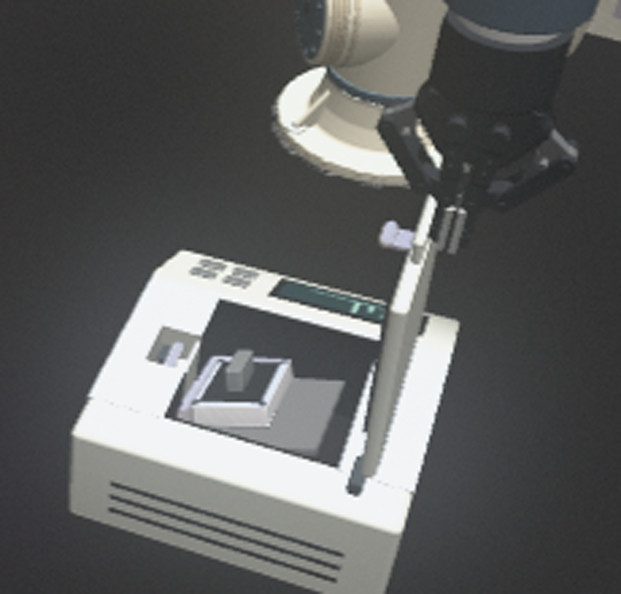

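Emit:
servo_tool([
  [0,[-2,15,5],0],
  [0,[-2,31,9],0],
  [0,[-2,46,13],0],
  [0,[-2,60,18],0],
  [0,[-2,74,25],0],
])

```text
time_s: 11.98
tcp_pos: [0.5302, 0.1089, 0.2653]
eef_rot: [[0.991, 0.131, 0.01], [0.131, -0.991, -0.003], [0.01, 0.005, -1.0]]
wrist_force: [0.6, -7.4, 18.4]
gripper_width: 0.001
```

```bash
python3 lw.py
```

```text
t 11.9833 ana mm [ 24.   23.4 265.3] yaw 7.54 F [ 0.6 -7.4 18.4] w 0.001
```

```bash
python3 - <<'E'
from plant import bot
from h import *
d=bot.snapshot("scene")
cv2.imwrite("pics/s11.png",cv2.resize(d["image"][60:310,240:500,::-1],None,fx=2.3,fy=2.3,interpolation=cv2.INTER_CUBIC))
d=bot.snapshot("wrist")
cv2.imwrite("pics/w11.png",d["image"][:,:,::-1])
E
```

```text
(no output)
```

View pics/s11.png

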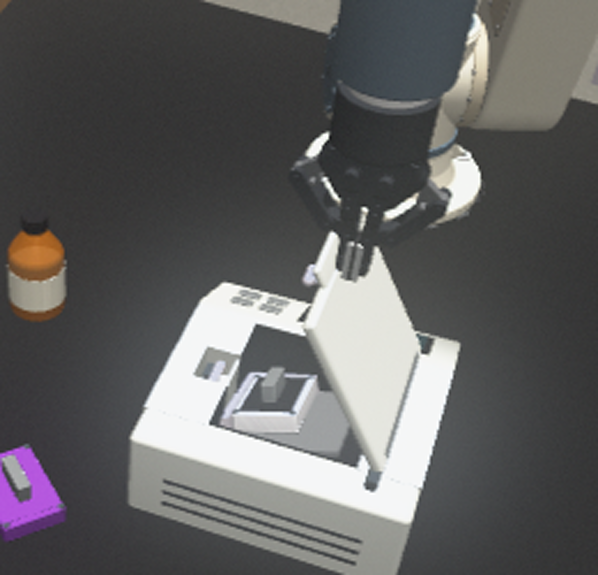

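View pics/w11.png

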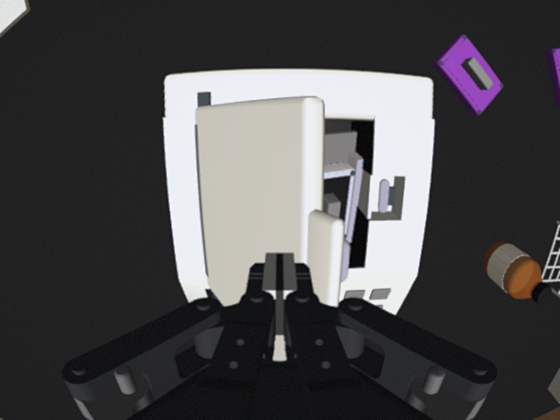

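Emit:
servo_tool([
  [0,[0,5,-4],0],
  [0,[0,14,-1],0],
  [0,[0,24,7],0],
])

```text
time_s: 12.33
tcp_pos: [0.5315, 0.0882, 0.2535]
eef_rot: [[0.991, 0.133, 0.002], [0.133, -0.991, 0.001], [0.002, -0.0, -1.0]]
wrist_force: [0.8, 0.3, 2.4]
gripper_width: 0.003
```

```bash
python3 lw.py; python3 - <<'E'
from plant import bot
from h import *
d=bot.snapshot("scene")
cv2.imwrite("pics/s12.png",cv2.resize(d["image"][60:310,240:500,::-1],None,fx=2.3,fy=2.3,interpolation=cv2.INTER_CUBIC))
E
```

```text
t 12.3333 ana mm [ 22.5   2.7 253.5] yaw 7.62 F [0.8 0.3 2.4] w 0.003
```

View pics/s12.png

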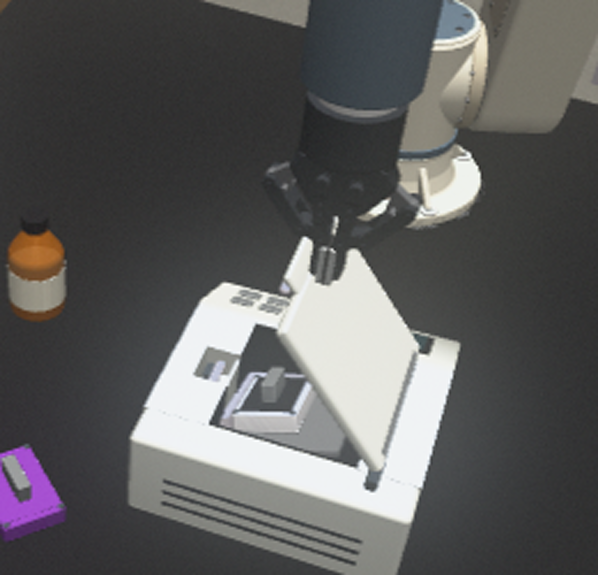

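Emit:
servo_tool([
  [0,[0,8,6],0],
  [0,[0,15,13],0],
  [0,[0,26,24],0],
  [0,[0,36,37],0],
  [0,[0,44,50],0],
])

```text
time_s: 12.8
tcp_pos: [0.5369, 0.0438, 0.2018]
eef_rot: [[0.991, 0.132, 0.0], [0.132, -0.991, -0.001], [0.0, 0.001, -1.0]]
wrist_force: [0.4, -0.1, 1.9]
gripper_width: 0.001
```

```bash
python3 lw.py
```

```text
t 12.8 ana mm [ 22.  -42.  201.8] yaw 7.57 F [ 0.4 -0.1  1.9] w 0.001
```

Emit:
servo_tool([
  [0,[0,4,11],0],
  [0,[0,8,22],0],
  [0,[0,11,32],0],
  [0,[0,13,40],0],
  [0,[0,15,46],0],
])

```text
time_s: 13.22
tcp_pos: [0.5383, 0.0297, 0.1554]
eef_rot: [[0.991, 0.131, -0.001], [0.131, -0.991, -0.0], [-0.002, 0.0, -1.0]]
wrist_force: [0.1, 0.4, 0.3]
gripper_width: -0.005
```

```bash
python3 lw.py; python3 - <<'E'
from plant import bot
from h import *
d=bot.snapshot("scene")
cv2.imwrite("pics/s13.png",cv2.resize(d["image"][60:310,240:500,::-1],None,fx=2.3,fy=2.3,interpolation=cv2.INTER_CUBIC))
E
```

```text
t 13.2167 ana mm [ 21.5 -56.2 155.4] yaw 7.55 F [0.1 0.4 0.3] w -0.005
```

View pics/s13.png

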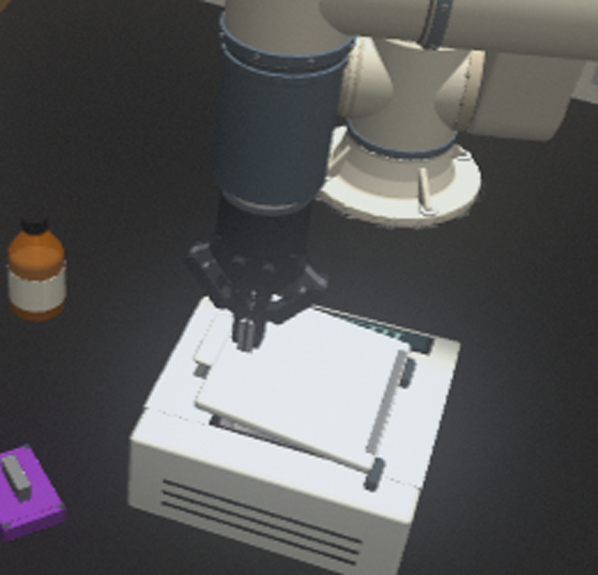

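Emit:
servo_tool([
  [0,[0,0,3],0],
  [0,[0,0,6],0],
  [0,[0,0,9],0],
  [0,[0,0,11],0],
])

```text
time_s: 13.6
tcp_pos: [0.5389, 0.0303, 0.1458]
eef_rot: [[0.991, 0.132, 0.001], [0.132, -0.991, 0.0], [0.001, -0.0, -1.0]]
wrist_force: [0.5, -0.1, 0.8]
gripper_width: 0.001
```

Emit:
servo_tool([
  [0,[0,0,2],0],
  [0,[0,0,4],0],
  [0,[0,0,6],0],
])

```text
time_s: 13.85
tcp_pos: [0.5388, 0.0302, 0.1398]
eef_rot: [[0.991, 0.132, 0.0], [0.132, -0.991, 0.0], [0.0, 0.0, -1.0]]
wrist_force: [0.2, -0.1, 0.8]
gripper_width: 0.003
```

```bash
python3 lw.py
```

```text
t 13.85 ana mm [ 22.1 -55.7 139.8] yaw 7.58 F [ 0.2 -0.1  0.8] w 0.003
```

Emit:
servo_tool([
  [0,[0,0,2],0],
  [0,[0,0,4],0],
  [0,[0,0,4],0],
])

```text
time_s: 14.1
tcp_pos: [0.5388, 0.0302, 0.1361]
eef_rot: [[0.991, 0.132, 0.0], [0.132, -0.991, -0.0], [0.0, 0.0, -1.0]]
wrist_force: [0.2, -0.8, 4.7]
gripper_width: -0.003
```

Emit:
servo_tool([
  [0,[0,0,2],0],
  [0,[0,0,4],0],
  [0,[0,0,4],0],
])

```text
time_s: 14.35
tcp_pos: [0.5389, 0.0301, 0.1359]
eef_rot: [[0.991, 0.133, 0.003], [0.133, -0.991, -0.0], [0.003, 0.001, -1.0]]
wrist_force: [-11.7, 2.0, 25.3]
gripper_width: -0.001
```

```bash
python3 lw.py; python3 - <<'E'
from plant import bot
from h import *
d=bot.snapshot("scene")
cv2.imwrite("pics/s14.png",cv2.resize(d["image"][150:310,290:450,::-1],None,fx=3.7,fy=3.7,interpolation=cv2.INTER_CUBIC))
E
```

```text
t 14.35 ana mm [ 22.1 -55.8 135.9] yaw 7.64 F [-11.7   2.   25.3] w -0.001
```

View pics/s14.png

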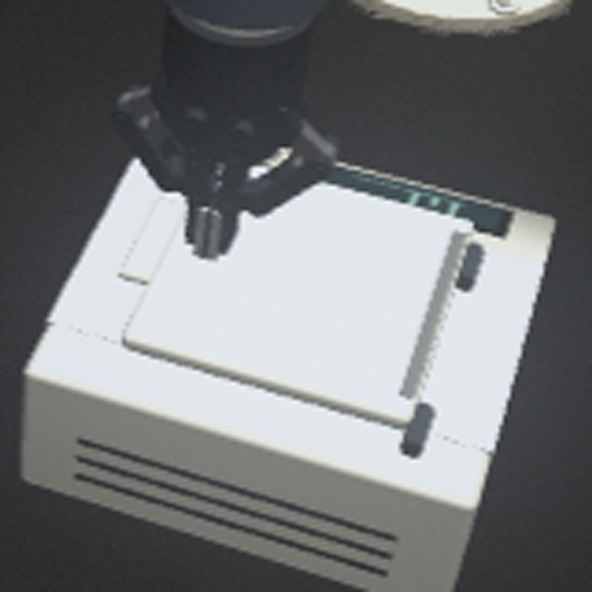

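The lid looks level with the rim, with the tip at the predicted shut height and a hard stop at 25 N. I retract and check that it stays shut.

Emit:
servo_tool([
  [0,[0,0,-5],0],
  [0,[0,0,-25],0],
  [0,[0,0,-60],0],
  [0,[0,0,-95],0],
  [0,[-20,0,-120],0],
])

```text
time_s: 14.82
tcp_pos: [0.5209, 0.0277, 0.2537]
eef_rot: [[0.991, 0.132, 0.002], [0.132, -0.991, -0.0], [0.002, 0.001, -1.0]]
wrist_force: [0.1, -0.1, 0.6]
gripper_width: -0.001
```

Emit:
servo_tool([
  [0,[-30,0,-20],0],
  [0,[-60,0,-40],0],
  [0,[-90,0,-50],0],
  [0,[-90,0,-50],0],
  [0,[-90,0,-50],0],
])

```text
time_s: 15.23
tcp_pos: [0.429, 0.0157, 0.303]
eef_rot: [[0.991, 0.132, 0.003], [0.132, -0.991, 0.002], [0.003, -0.001, -1.0]]
wrist_force: [0.0, 0.0, -0.0]
gripper_width: 0.001
```

```bash
python3 lw.py; python3 - <<'E'
from lid import *
from plant import bot
for n,(x,y,w,h,f) in {"scene":(290,150,170,160,3.6),"top":(115,175,170,160,3.6)}.items():
    d=bot.snapshot(n); im=d["image"][y:y+h,x:x+w,::-1]; im=cv2.resize(im,None,fx=f,fy=f,interpolation=cv2.INTER_CUBIC)
    for th,c in [(0,(0,0,255)),(.07,(0,200,0))]:
        P=[lidpt(th,.165,.012,-.0625),lidpt(th,.165,.012,.1075),lidpt(th,0,.012,.1075)]
        P=np.array([(proj(d,p)-[x,y]+.5)*f-.5 for p in P]); cv2.polylines(im,[np.round(P).astype(int)],False,c,1)
    cv2.imwrite(f"pics/{n}15.png",im)
E
```

```text
t 15.2333 ana mm [-88.7 -55.4 303. ] yaw 7.6 F [ 0.  0. -0.] w 0.001
```

View pics/scene15.png

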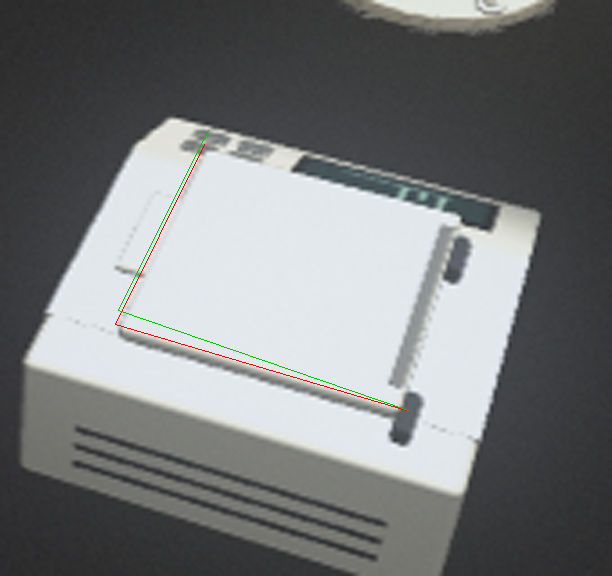

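View pics/top15.png

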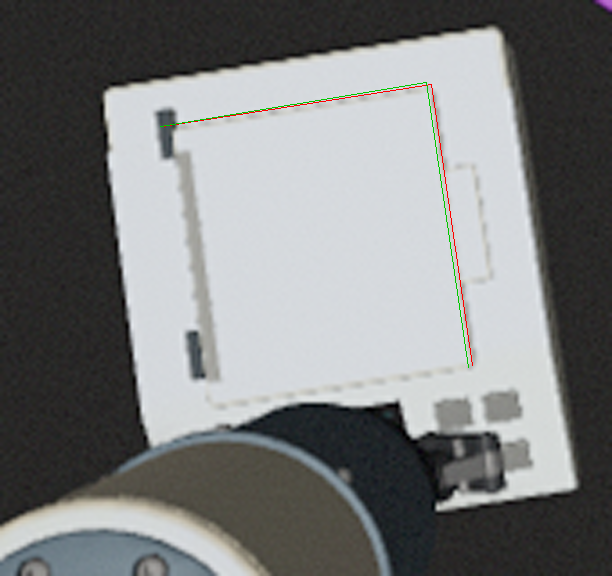

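The lid edge follows the shut outline (red) in both views, not the catch-rest one, and the tool touches nothing. I hand in.

```bash
python3 -c "
from plant import bot
print(bot.job_done())"; python3 go.py
```

```text
the job is handed in; nothing more can be done
None
the job is handed in; nothing more can be done
```

The sample cell is in the analyser's low corner, the lid is shut past its catch, and I handed the job in at about 15 s of the allowed 64. The hand-in reports no verdict, so these are my own checks.

- **Cell:** I gripped the silver cell by its rib and pressed it lightly on the sloping plate (up to about 24 N) so that it pitched parallel to it. I then opened the fingers, and it rolled flat and slid into the corner. With the lid still open, the wrist and scene views both put it within about 1–2 mm of home. The outline of the rib's top disagreed with the picture by about 1–2 mm, which is about what the calibration allows. I could not look at the cell again under the shut lid.
- **Lid:** I swung it down with the closed fingertips and pressed. The force rose to 25 N against a hard stop at the predicted shut height. After I backed the tool off, the lid stayed put and its edge matched the shut outline in both views, not the 0.07 rad catch position. On the way down the fingertip briefly bound on the lid at about 20 N at roughly 1 rad open; raising it a few millimetres freed it.
- **Surroundings:** The arm read zero contact force at the end. My path stayed clear of the bottle, jar and rack, but I did not measure their positions again.

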